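# Nest the terracotta pots into the auction lot tray

### The job

Pack the garden lot: stand the largest of the four clay pots upright in the free part of the cardboard tray, then nest the other three into it one by one in size order, each one hanging level by its collar on the rim of the next larger pot. They are fired clay, so set each one down gently without letting it drop or fall over, and leave the saucer, the tools in the tray and everything else on the table where they are.

Things in the scene. Friction and masses are not known exactly. Their poses are not given: they have to be found in the camera images.
- pot_large_mid (a point): The largest of four plain terracotta pots; point on its axis half-way up, z out of the mouth. 124 mm tall, 0.6 kg. Collar at the top: 32 mm high, 140 mm outside, mouth 116 mm, so a rim 12 mm thick to pinch. Body under the collar 126 mm, tapering to a flat foot 88 mm. Floor 9 mm thick.
- pot_medium_mid (a point): The second largest of four plain terracotta pots; point on its axis half-way up, z out of the mouth. 112 mm tall, 0.45 kg. Collar at the top: 30 mm high, 124 mm outside, mouth 100 mm, so a rim 12 mm thick to pinch. Body under the collar 111 mm, tapering to a flat foot 78 mm. Nested in the large pot, its collar rests on that rim and all shows; its underside is then 42 mm above that pot's; play 2.5 mm.
- pot_small_mid (a point): The third largest of four plain terracotta pots; point on its axis half-way up, z out of the mouth. 100 mm tall, 0.32 kg. Collar at the top: 30 mm high, 108 mm outside, mouth 84 mm, so a rim 12 mm thick to pinch. Body under the collar 95 mm, tapering to a flat foot 68 mm. Nested in the medium pot, its collar rests on that rim and all shows; its underside is then 42 mm above that pot's; play 2.5 mm.
- pot_tiny_mid (a point): The smallest of four plain terracotta pots; point on its axis half-way up, z out of the mouth. 88 mm tall, 0.22 kg. Collar at the top: 28 mm high, 92 mm outside, mouth 68 mm, so a rim 12 mm thick to pinch. Body under the collar 79 mm, tapering to a flat foot 56 mm. Nested in the small pot, its collar rests on that rim and all shows; its underside is then 40 mm above that pot's; play 2.5 mm.
- tray_bay (a point): Middle of the free part of the lot tray, on its floor, 6 mm above the table. The tray, an open cardboard flat, fixed, is 310 (x) by 360 mm (y) outside, walls 6 mm thick, 60 mm high; axes are the tray's, z up. Its centre lies 75 mm from here along +y. Free: 290 (x) by 190 mm (y) about this point; beyond, to +y, lie a trowel and a hand fork, under 35 mm high.
- saucer: A plain terracotta saucer, 124 mm across and 24 mm high, standing on the table among the pots; origin at the centre of its underside. Not part of the job.
- trowel: A hand trowel with a wooden handle, 265 mm long, lying along x in the tray; origin on the tray's floor under its middle. It stays where it is.
- fork: A three-pronged hand fork with a wooden handle, 265 mm long, lying along x in the tray beside the trowel, at the tray's far +y side; origin on the tray's floor under its middle. It stays where it is.
- horseshoe: A rusty horseshoe lying flat on the table, about 125 mm; origin at its middle. Not part of the job.
- sieve: A round tin sieve, 160 mm across and 58 mm high, on the table; origin at the centre of its underside. Not part of the job.
- watering_can: A galvanised watering can, body 136 mm across, 180 mm high over its handle; origin at the centre of its underside. Not part of the job.
- birdhouse: A wooden birdhouse, 130 by 145 mm and 190 mm high; origin at the centre of its underside. Not part of the job.

How it is judged:
By the outcome, as a careful person would: the job done as asked, in the order asked, and still so for the second after the job is handed in, with the robot touching nothing.
It also fails if it takes over 72 s, if anything falls off the work surface, if the arm or the gripper's body presses on something with over 40 N, if the wrist force passes 120 N, or if a joint passes its speed limit or range.

### The arm

A 6-joint arm with a two-finger parallel gripper is mounted at the origin on the work surface. World frame = base frame: x ahead of the robot, y to its left, z up, the work surface at z = 0. Lengths are in m, angles in degrees, forces in N, time in s.
With the tool pointing down it reaches from about 0.4 to 0.825 m from the base axis. Payload 7 kg.
Tool frame: the origin (TCP) lies between the finger pads; the fingertips stand 14 mm ahead of it and the grasp point (between the pads) lies 5 mm behind it (r.tips_ahead is the distance from the TCP to the fingertips, in m); z points along the fingers, y is the direction in which the jaws open and shut (so a half turn about z gives the same grasp; the last joint's range is limited). The gripper opens to 88 mm and grips with 3 to 60 N. Pads are 19 mm wide; open, the fingers measure 130 mm over their backs; the gripper's body (78 mm by 193 mm) begins 47 mm behind the grasp point.
Start: joints at [-59.525, 20.546, 0.682, 0, -70.136, -16.507], TCP at [0.163, -0.655, 0.241] pointing down, gripper open.
Joint ranges: [-176.03, 176.03], [-82.01, 121.73], [-58.28, 71.71], [-173.87, 95.51], [-174.79, -0.11], [-173.66, 173.66]. Speed limits (degrees/s): [136.94, 136.94, 172.46, 180, 180, 180].

### API

Orientations are given as [roll, pitch, yaw] about the fixed x, y, z axes, in that order (R = Rz(yaw) Ry(pitch) Rx(roll)).
In Python, from plant import r gives the robot as it stands.
- The arm moves only by the tool apply_moves, never from a script. Its arguments are lists of equal length, an entry for each row: "slide": the shift along the tool's x, y, z as a fraction of full scale, a list of three; "turn": the turn, a rotation vector about the tool's x, y, z as a fraction of full scale, a list of three; "jaw": the closure, from 0 (fully open) to 1 (shut). In form: {"slide": [[dx, dy, dz], ...], "turn": [[wx, wy, wz], ...], "jaw": [jaw, ...]}. A call has 1 to 8 rows; each row shifts and turns the commanded pose from where the row before left it, along the tool's axes as they then stand; what a row does not reach is not made up. Full scale, the value 1, is 0.1 m for a shift and 1.5 rad for a turn. A row lasts 1/10 s, in which the tool goes at most 50 mm and 8.59 degrees, less where a joint would pass 70% of its speed; a pose out of reach is approached as far as the arm can. A call with a number of a shift or a turn outside -1 to 1 is refused whole. A call with a gripper value outside its range is refused whole. The fingers move at their own pace and stop on an object; "newtons" is the grip in N (left out, the last holds). Time passes only in rows, so rows that do not move let the fingers close. It gives the time, the measured TCP pose, the force and the opening at its end, in the units of the state.
- r.get_state(): the state, without advancing time (a new reading comes with each control period).
- r.capture(name): name is "scene" or "top" or "wrist"; returns a dict with "pixels" (384x512x3 uint8, blue, green, red), "depth" (384x512 float32, m along the optical axis (not along the pixel's ray), 0 where there is no reading), "fx", "fy", "cx", "cy" (pixels), "rvec" (rotation vector, rad) and "tvec" (3), from world to camera coordinates, as OpenCV has them. Camera axes: x right, y down, z forward; pixel columns grow to the right and rows downward; lengths in m; the calibration is good to about 2 mm. A picture is of the moment at which its call begins.
- r.close_job(): hands the job in, once; it reports no verdict.
The state is a dict: "time_s": time; "joints": joint angles; "qd": joint speeds; "joint_torque": joint torques, N m; "tcp_pos": TCP position; "eef_rot": TCP orientation; "contact_force": force on the tool from outside, world axes, zero at the start; "moment": the same for the moment, N m; "gripper_width": finger opening in m.
Only numpy, scipy, OpenCV 4.12 (cv2) and the standard library are available. Lean on these libraries where they do the work, as an engineer would, in place of code of your own. Each camera call takes 0.05 s, during which the arm holds its last target.

## Working session

There is one attempt and no reset: what is moved stays moved. The work goes in short steps, Python scripts to look and compute and a tool call to move; the robot and the scene stay as the last step left them, time stands still between calls to the robot, and variables do not carry over. Pictures are saved under pics/ and viewed, and the job is handed in when it is done.

Besides the shell and the picture viewer there is one more tool, called after "Request:" in YAML: its name, and indented under it one key for each argument. apply_moves: Moves the arm, as the interface text tells. Shift numbers are shares of 0.1 m and turn numbers shares of 1.5 rad, none past 1 either way. Its arguments: {"type":"object","properties":{"slide":{"type":"array"},"turn":{"type":"array"},"jaw":{"type":"array"},"newtons":{"type":"number"}},"required":["slide","turn","jaw"]}

```bash
mkdir -p pics; ls; cat > h.py <<'E'
from plant import r
import numpy as np, cv2
def snap(n,f=None):
    c=r.capture(n)
    if f: cv2.imwrite('pics/'+f,c['pixels'])
    c['R']=cv2.Rodrigues(np.array(c['rvec'],float))[0]; c['t']=np.array(c['tvec'],float).reshape(3)
    return c
def world(c):
    h,w=c['depth'].shape; v,u=np.mgrid[:h,:w]; d=c['depth']
    P=np.stack([(u-c['cx'])/c['fx']*d,(v-c['cy'])/c['fy']*d,d],-1)
    W=(P-c['t'])@c['R']; W[d==0]=np.nan
    return W
def ray(c,u,v,z):
    o=-c['R'].T@c['t']; d=c['R'].T@np.array([(u-c['cx'])/c['fx'],(v-c['cy'])/c['fy'],1])
    return o+d*(z-o[2])/d[2]
E
python3 - <<'E'
from h import *
print(r.get_state())
for n in ['scene','top','wrist']:
    c=snap(n,n+'0.png'); print(n,c['fx'],c['cx'],c['cy'],-c['R'].T@c['t'],c['R'][2])
    np.savez('pics/'+n+'0.npz',**{k:np.array(v) for k,v in c.items()})
E
```

```text
pics
{'time_s': 0.0, 'joints': array([-5.95261216e+01,  2.05915442e+01,  6.35528764e-01, -2.21415957e-02,
       -7.01346273e+01, -1.65073627e+01]), 'qd': array([-0.02994372,  0.16743892,  0.09094803, -0.06039374,  0.00888448,
        0.0198049 ]), 'joint_torque': array([ 8.43229445e-04, -5.82723391e+01,  2.93057603e+01,  6.99736610e+00,
        6.83259394e-03, -1.50262285e-04]), 'tcp_pos': array([ 0.16280389, -0.65460882,  0.2396284 ]), 'eef_rot': array([ 1.79907178e+02, -5.80118905e-03, -1.66041020e+02]), 'contact_force': array([ 0.05372058, -0.49221075,  0.92794749]), 'moment': array([ 0.05480209, -0.01647063, -0.03720476]), 'gripper_width': 0.08766958375386018}
scene 412.7176378227793 258.28378561646997 193.61247576113473 [ 1.23735533 -0.73016073  0.90543694] [-0.50074275  0.57770755 -0.64460118]
top 413.39889311421837 256.694797478376 188.49330799477016 [0.53871733 0.01659489 1.60403539] [ 0.05810572 -0.00282254 -0.99830645]
wrist 340.95931044135983 250.49395324174606 192.44833592464644 [ 0.08676891 -0.67337209  0.38343912] [ 0.27641716  0.07126672 -0.95839168]
```

View pics/top0.png

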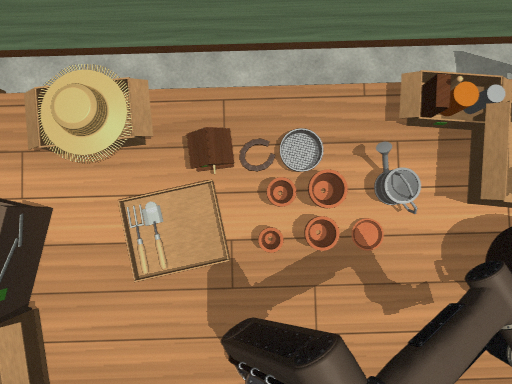

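View pics/scene0.png

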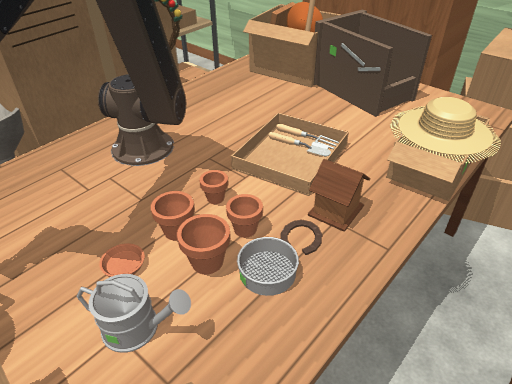

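View pics/wrist0.png

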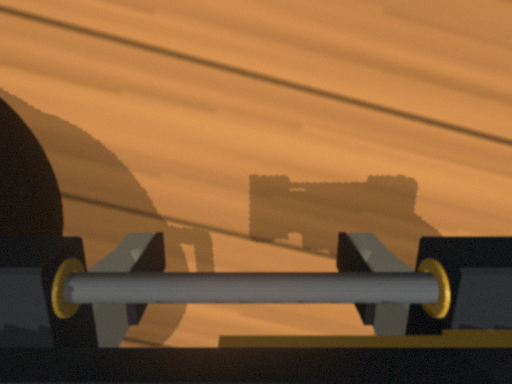

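The top view shows four upright pots: rims near (328,189), (322,233), (281,191) and (271,239). The saucer is at (367,234), and the tray is near (174,230) with its tools on the left. Next I'll measure the rims in both views.

```bash
python3 - <<'E'
from h import *
for n in ['top','scene']:
    c=dict(np.load(f'pics/{n}0.npz')); W=world(c)
    hsv=cv2.cvtColor(c['pixels'],cv2.COLOR_BGR2HSV)
    m=((hsv[...,0]<=9)|(hsv[...,0]>175))&(hsv[...,1]>110)&(hsv[...,2]>60)
    m=cv2.morphologyEx(m.astype(np.uint8),cv2.MORPH_CLOSE,np.ones((3,3)))
    k,l,s,ce=cv2.connectedComponentsWithStats(m)
    for i in range(1,k):
        if s[i,4]<150: continue
        w=W[l==i]; w=w[~np.isnan(w[:,2])]
        zt=np.percentile(w[:,2],97)
        top=w[np.abs(w[:,2]-zt)<.006]
        # algebraic circle on outer hull
        h=cv2.convexHull(top[:,:2].astype(np.float32))[:,0]
        (cx,cy),rad=cv2.minEnclosingCircle(h)
        print(n,s[i],'ztop',zt.round(4),'c',round(cx,4),round(cy,4),'D',round(2*rad,4),len(top))
c=dict(np.load('pics/top0.npz'));
for p in [(120,200),(213,181),(229,259),(134,279)]: print(p,ray(c,*p,.06))
for p in [(174,230),(190,235),(190,220)]: print(world(c)[p[1],p[0]])
E
```

```text
top [309 170  38  37 576] ztop 0.1277 c 0.6181 -0.241 D 0.1364 123
top [305 217  34  30 313] ztop 0.1139 c 0.4607 -0.216 D 0.1201 55
top [354 220  28  28 250] ztop 0.0265 c 0.4509 -0.3993 D 0.118 30
scene [200 170  28  34 664] ztop 0.0905 c 0.4444 -0.0319 D 0.0952 189
scene [ 151  191   79   83 3672] ztop 0.1256 c 0.6208 -0.2458 D 0.1427 548
scene [ 227  195   36   42 1127] ztop 0.1023 c 0.616 -0.0799 D 0.109 280
scene [ 100  244   44   33 1047] ztop 0.0261 c 0.4468 -0.4035 D 0.1254 255
(120, 200) [0.59977276 0.52362001 0.06      ]
(213, 181) [0.66123852 0.17500972 0.06      ]
(229, 259) [0.36992967 0.12207671 0.06      ]
(134, 279) [0.30653007 0.47449431 0.06      ]
[0.4805789  0.33497803 0.00454094]
[ 0.45933136  0.27489925 -0.00271142]
[0.51725991 0.27279053 0.00376652]
```

The depth-based sizes match the text: ztop is about 0.125, 0.113, 0.102 and 0.090. All the pots stand upright. I'll raise the tool, square it to yaw 180 so that world X is -tool x, and go to a wrist viewpoint over the pots.

Request:
apply_moves:
  slide:
    - [0, 0, -0.5]
    - [0, 0, -0.5]
    - [-0.2, 0.4, -0.1]
    - [-0.2, 0.4, -0.1]
    - [-0.2, 0.4, -0.1]
    - [-0.2, 0.4, -0.1]
    - [-0.2, 0.4, -0.1]
    - [-0.2, 0.4, -0.1]
  turn:
    - [0, 0, 0.081]
    - [0, 0, 0.081]
    - [0, 0, 0]
    - [0, 0, 0]
    - [0, 0, 0]
    - [0, 0, 0]
    - [0, 0, 0]
    - [0, 0, 0]
  jaw: [0, 0, 0, 0, 0, 0, 0, 0]
  newtons: 60

```text
time_s: 0.95
tcp_pos: [0.2829, -0.4132, 0.4008]
eef_rot: [180.0, 0.0, -180.0]
contact_force: [1.9, 1.3, 0.4]
gripper_width: 0.0878
```

Request:
apply_moves:
  slide:
    - [-0.2, 0.4, -0.1]
    - [-0.2, 0.4, -0.1]
    - [-0.2, 0.45, 0]
    - [-0.2, 0.45, 0]
    - [-0.2, 0.45, 0]
    - [-0.15, 0.4, 0]
    - [0, 0, 0]
    - [0, 0, 0]
  turn:
    - [0, 0, 0]
    - [0, 0, 0]
    - [0, 0, 0]
    - [0, 0, 0]
    - [0, 0, 0]
    - [0, 0, 0]
    - [0, 0, 0]
    - [0, 0, 0]
  jaw: [0, 0, 0, 0, 0, 0, 0, 0]

```text
time_s: 1.75
tcp_pos: [0.3977, -0.1588, 0.4205]
eef_rot: [180.0, -0.0, -179.8]
contact_force: [-0.3, -0.2, -0.5]
gripper_width: 0.0871
```

```bash
python3 - <<'E'
from h import *
print(r.get_state()['tcp_pos'],r.get_state()['eef_rot'],r.get_state()['gripper_width'])
c=snap('wrist','w1.png'); np.savez('pics/w1.npz',**{k:np.array(v) for k,v in c.items()}); print(-c['R'].T@c['t'],c['R'])
E
```

```text
[ 0.39773159 -0.15878515  0.42050558] [ 1.79999453e+02 -8.13041995e-03 -1.79770611e+02] 0.08712171251041867
[ 0.31936237 -0.15898536  0.56421421] [[-5.17816072e-03  9.99986239e-01  8.41443227e-04]
 [ 9.58436139e-01  4.72296449e-03  2.85268051e-01]
 [ 2.85260151e-01  2.28363341e-03 -9.58447407e-01]]
```

View pics/w1.png

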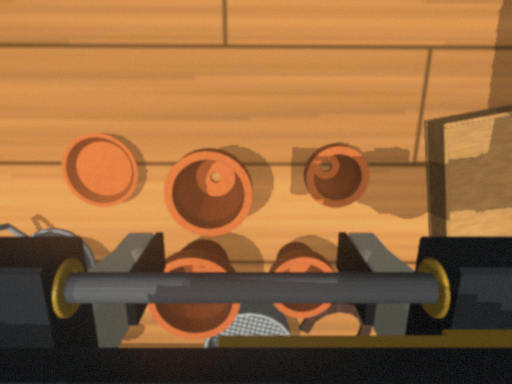

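The wrist view shows the medium pot at (209,192), the tiny pot at (336,175) and the saucer at (100,170). The large and small pots are partly behind the gripper bar at row 288. I'll move forward for a second view.

Request:
apply_moves:
  slide:
    - [-0.4, 0, 0]
    - [-0.4, 0, 0]
    - [-0.4, 0, 0]
    - [-0.4, 0, 0]
    - [0, 0, 0]
    - [0, 0, 0]
  turn:
    - [0, 0, 0]
    - [0, 0, 0]
    - [0, 0, 0]
    - [0, 0, 0]
    - [0, 0, 0]
    - [0, 0, 0]
  jaw: [0.5, 0.5, 0.5, 0.5, 0.5, 0.5]

```text
time_s: 2.4
tcp_pos: [0.5577, -0.1613, 0.419]
eef_rot: [-180.0, -0.2, 179.9]
contact_force: [-0.6, -0.7, -0.6]
gripper_width: 0.0467
```

```bash
cat >> h.py <<'E'
from scipy.optimize import least_squares
def terra(c):
    hsv=cv2.cvtColor(c['pixels'],cv2.COLOR_BGR2HSV)
    m=((hsv[...,0]<=9)|(hsv[...,0]>175))&(hsv[...,1]>110)&(hsv[...,2]>50)
    return m.astype(np.uint8)
def rimfit(c,cen,z,D,verbose=True):
    """rim circle from depth: points near height z, within D/2+12mm of cen; outer edge of mask + fit of ring mid"""
    W=world(c); P=W.reshape(-1,3); 
    d=np.hypot(P[:,0]-cen[0],P[:,1]-cen[1])
    s=(np.abs(P[:,2]-z)<.007)&(np.abs(d-(D/2-.006))<.018)
    q=P[s]
    if len(q)<30: return None
    zc=np.median(q[:,2])
    f=lambda p:np.hypot(q[:,0]-p[0],q[:,1]-p[1])-p[2]
    o=least_squares(f,[*cen,D/2-.006],loss='soft_l1',f_scale=.003).x
    a=np.degrees(np.arctan2(q[:,1]-o[1],q[:,0]-o[0])); cov=len(np.unique((a//20)))
    return o.round(4),zc.round(4),len(q),cov
POTS=dict(large=((.6195,-.243),.124,.140),medium=((.4607,-.216),.112,.124),small=((.616,-.08),.100,.108),tiny=((.4444,-.032),.088,.092))
def edgefit(c,cen,z,D):
    """outer rim circle: cast radial search on colour gradient; ray to plane z"""
    m=terra(c); o=[]
    for a in np.radians(np.arange(0,360,6)):
        best=None; prev=None
        for rr in np.arange(D/2+.014,D/2-.014,-.0005):
            X=np.array([cen[0]+rr*np.cos(a),cen[1]+rr*np.sin(a),z]); p=c['R']@X+c['t']; u=c['fx']*p[0]/p[2]+c['cx']; v=c['fy']*p[1]/p[2]+c['cy']
            if not(0<=u<511 and 0<=v<383): break
            on=m[int(round(v)),int(round(u))]
            if on and prev==0: best=rr;break
            prev=on
        if best: o.append([cen[0]+best*np.cos(a),cen[1]+best*np.sin(a)])
    o=np.array(o)
    if len(o)<10: return None
    f=lambda p:np.hypot(o[:,0]-p[0],o[:,1]-p[1])-D/2
    s=least_squares(f,cen,loss='soft_l1',f_scale=.001).x
    return s.round(4),len(o),np.median(np.abs(f(s))).round(4)
E
python3 - <<'E'
from h import *
print(r.get_state()['tcp_pos'],r.get_state()['gripper_width'])
c2=snap('wrist','w2.png'); np.savez('pics/w2.npz',**{k:np.array(v) for k,v in c2.items()})
cs={'w1':dict(np.load('pics/w1.npz')),'w2':c2,'top':dict(np.load('pics/top0.npz')),'scene':dict(np.load('pics/scene0.npz'))}
for n,c in cs.items():
    for p,(ce,z,D) in POTS.items(): print(n,p,rimfit(c,ce,z,D),edgefit(c,ce,z,D))
E
```

```text
[ 0.557724   -0.16130032  0.41895227] 0.0466641650788694
w1 large (array([ 0.6156, -0.2417,  0.0638]), np.float64(0.1232), 1562, 16) (array([ 0.6139, -0.2428]), 13, np.float64(0.0028))
w1 medium (array([ 0.457 , -0.2166,  0.0558]), np.float64(0.1114), 2228, 18) None
w1 small (array([ 0.6103, -0.0765,  0.0483]), np.float64(0.0993), 962, 13) None
w1 tiny (array([ 0.4371, -0.0335,  0.04  ]), np.float64(0.0875), 1514, 18) None
w2 large (array([ 0.6168, -0.242 ,  0.0637]), np.float64(0.1233), 2383, 17) None
w2 medium (array([ 0.4583, -0.2168,  0.0557]), np.float64(0.1114), 2907, 18) None
w2 small (array([ 0.6113, -0.0767,  0.0479]), np.float64(0.0995), 1861, 18) None
w2 tiny (array([ 0.4384, -0.0338,  0.04  ]), np.float64(0.0875), 2001, 18) None
top large (array([ 0.6185, -0.2416,  0.064 ]), np.float64(0.1237), 370, 18) (array([ 0.6166, -0.2419]), 45, np.float64(0.0038))
top medium (array([ 0.4592, -0.2161,  0.0559]), np.float64(0.1113), 324, 18) (array([ 0.4587, -0.2143]), 35, np.float64(0.0044))
top small (array([ 0.613 , -0.0756,  0.048 ]), np.float64(0.0988), 268, 18) (array([ 0.6121, -0.0809]), 41, np.float64(0.0057))
top tiny (array([ 0.4392, -0.0322,  0.0402]), np.float64(0.0872), 221, 18) (array([ 0.4431, -0.0385]), 27, np.float64(0.0042))
scene large (array([ 0.6229, -0.2443,  0.0641]), np.float64(0.124), 661, 18) (array([ 0.6198, -0.2465]), 60, np.float64(0.0039))
scene medium (array([ 0.4637, -0.2182,  0.056 ]), np.float64(0.1119), 465, 18) (array([ 0.4636, -0.2192]), 60, np.float64(0.0024))
scene small (array([ 0.6175, -0.0782,  0.0483]), np.float64(0.1001), 388, 18) (array([ 0.6197, -0.0835]), 60, np.float64(0.0029))
scene tiny (array([ 0.444 , -0.0344,  0.0403]), np.float64(0.0878), 259, 18) (array([ 0.4452, -0.0372]), 58, np.float64(0.0025))
```

View pics/w2.png

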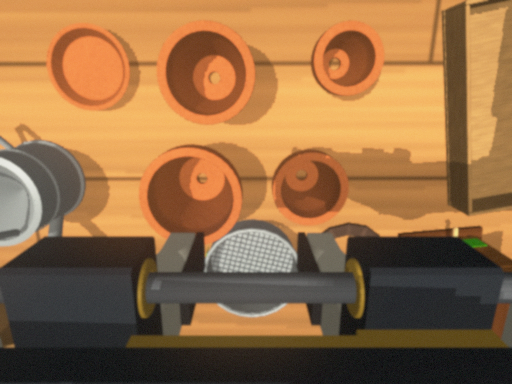

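The second wrist view shows all four rims. The ring fits give radii of 63.7, 55.7, 47.9 and 40 mm, and heights of 123.3, 111.4, 99.5 and 87.5 mm, which match the text and the top camera. Next are the tray and the clearance to the watering can.

```bash
python3 - <<'E'
from h import *
for n in ['top0','scene0']:
    c=dict(np.load(f'pics/{n}.npz')); P=world(c).reshape(-1,3)
    s=(np.abs(P[:,2]-.058)<.006)&(P[:,0]>.25)&(P[:,0]<.72)&(P[:,1]>.06)&(P[:,1]<.56)
    # drop birdhouse
    m=s.reshape(384,512).astype(np.uint8); k,l,st,_=cv2.connectedComponentsWithStats(cv2.dilate(m,np.ones((3,3))))
    i=1+np.argmax(st[1:,4]); q=P[(l.reshape(-1)==i)&s]
    (cx,cy),sz,a=cv2.minAreaRect(q[:,:2].astype(np.float32)); print(n,cx,cy,sz,a,len(q))
    s=(P[:,2]>.10)&(P[:,2]<.25)&(P[:,1]<-.33)&(P[:,1]>-.6)&(P[:,0]>.45)&(P[:,0]<.8)
    print('can',P[s].max(0) if s.any() else 0,P[s].min(0))
    s=s&(np.abs(P[:,0]-.617)<.06); print('near',P[s,1].max(),P[s,2].max())
    f=(P[:,2]<.03)&(np.hypot(P[:,0]-.49,P[:,1]-.25)<.05); print('floor z',np.median(P[f,2]),f.sum())
E
```

```text
top0 0.48226988315582275 0.3295760452747345 (0.31013524532318115, 0.36178070306777954) 10.884650230407715 586
can [ 0.77875058 -0.41524024  0.18425861] [ 0.52472222 -0.57478504  0.10009913]
near -0.4442032202352841 0.18425860546064954
floor z 0.005673089188592359 527
scene0 0.48556753993034363 0.3293524980545044 (0.3136729896068573, 0.3704119622707367) 10.37178897857666 652
can [ 0.78185167 -0.41360618  0.182182  ] [ 0.52808173 -0.57543487  0.10001461]
near -0.44403485368925 0.18218199510085062
floor z 0.007034639375083602 291
```

Tray centre is about (0.483, 0.3295) with yaw about 10.7°, so the bay is about (0.497, 0.256). The can stays clear. I'll approach the large rim on its -y side.

Request:
apply_moves:
  slide:
    - [-0.12, -0.29, 0.34]
    - [-0.12, -0.29, 0.34]
    - [-0.12, -0.29, 0.34]
    - [-0.12, -0.29, 0.34]
    - [-0.12, -0.29, 0.34]
    - [0, 0, 0.45]
    - [0, 0, 0.35]
    - [0, 0, 0]
  turn:
    - [0, 0, 0]
    - [0, 0, 0]
    - [0, 0, 0]
    - [0, 0, 0]
    - [0, 0, 0]
    - [0, 0, 0]
    - [0, 0, 0]
    - [0, 0, 0]
  jaw: [0.5, 0.5, 0.5, 0.5, 0.5, 0.5, 0.5, 0.5]

```text
time_s: 3.25
tcp_pos: [0.6136, -0.3047, 0.1659]
eef_rot: [179.8, -0.4, 179.9]
contact_force: [-1.1, 0.7, 0.3]
gripper_width: 0.0439
```

```bash
python3 - <<'E'
from h import *
print(r.get_state()['tcp_pos'],r.get_state()['eef_rot'])
c=snap('wrist','w3.png'); snap('scene','s3.png')
E
```

```text
[ 0.61360319 -0.30465389  0.16594582] [179.83754336  -0.44721067 179.90848915]
```

View pics/w3.png

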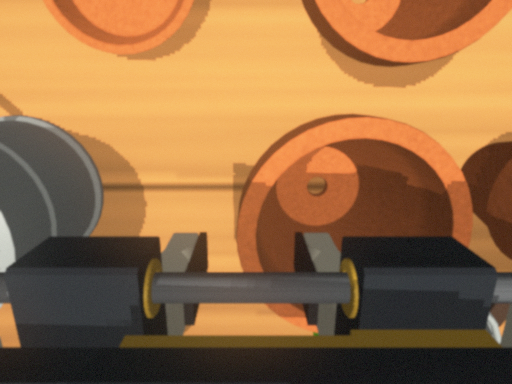

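View pics/s3.png

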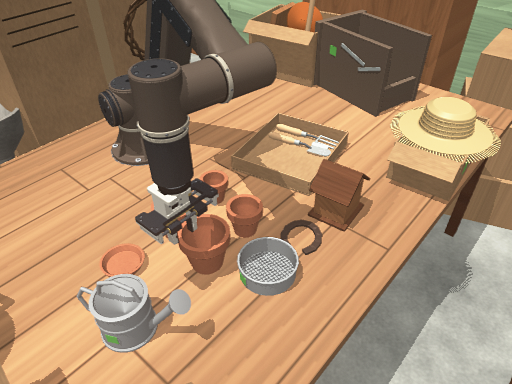

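The wrist view shows the large rim's left edge at about (250,215), midway between the fingers at columns 190 and 320. I'll go down and check the pose before closing.

Request:
apply_moves:
  slide:
    - [-0.04, -0.01, 0.3]
    - [0, 0, 0.24]
    - [0, 0, 0]
    - [0, 0, 0]
  turn:
    - [0, 0, 0]
    - [0, 0, 0]
    - [0, 0, 0]
    - [0, 0, 0]
  jaw: [0.5, 0.5, 0.5, 0.5]

```text
time_s: 3.75
tcp_pos: [0.6228, -0.3061, 0.1197]
eef_rot: [-179.9, 0.2, -179.9]
contact_force: [-0.1, 0.2, 0.7]
gripper_width: 0.0437
```

Request:
apply_moves:
  slide:
    - [0, 0, 0]
    - [0, 0, 0]
  turn:
    - [0, 0, 0]
    - [0, 0, 0]
  jaw: [0.5, 0.5]

```text
time_s: 3.95
tcp_pos: [0.6227, -0.3059, 0.1191]
eef_rot: [-179.9, 0.2, -179.9]
contact_force: [0.4, 0.4, 0.5]
gripper_width: 0.0435
```

Request:
apply_moves:
  slide:
    - [0.05, 0, 0.075]
    - [0, 0, 0]
    - [0, 0, 0]
  turn:
    - [0, 0, 0]
    - [0, 0, 0]
    - [0, 0, 0]
  jaw: [0.5, 0.5, 0.5]

```text
time_s: 4.25
tcp_pos: [0.6162, -0.3057, 0.1088]
eef_rot: [180.0, -0.0, -180.0]
contact_force: [-0.1, -0.1, 0.6]
gripper_width: 0.044
```

Request:
apply_moves:
  slide:
    - [0, 0, 0]
    - [0, 0, 0]
    - [0, 0, 0]
    - [0, 0, 0]
    - [0, 0, 0]
  turn:
    - [0, 0, 0]
    - [0, 0, 0]
    - [0, 0, 0]
    - [0, 0, 0]
    - [0, 0, 0]
  jaw: [1, 1, 1, 1, 1]
  newtons: 60

```text
time_s: 4.75
tcp_pos: [0.617, -0.306, 0.1093]
eef_rot: [-180.0, 0.0, -180.0]
contact_force: [0.1, 0.0, -3.4]
gripper_width: 0.0116
```

Gripped at 11.6 mm, which matches the 12 mm rim. I'll lift slowly.

Request:
apply_moves:
  slide:
    - [0, 0, -0.1]
    - [0, 0, -0.2]
    - [0, 0, -0.3]
    - [0, 0, -0.3]
    - [0, 0, 0]
    - [0, 0, 0]
  turn:
    - [0, 0, 0]
    - [0, 0, 0]
    - [0, 0, 0]
    - [0, 0, 0]
    - [0, 0, 0]
    - [0, 0, 0]
  jaw: [1, 1, 1, 1, 1, 1]

```text
time_s: 5.35
tcp_pos: [0.6163, -0.3052, 0.1989]
eef_rot: [180.0, 0.0, -180.0]
contact_force: [-0.4, 0.0, -7.8]
gripper_width: 0.0113
```

```bash
python3 - <<'E'
from h import *
s=r.get_state(); print(s['tcp_pos'],s['eef_rot'],s['contact_force'],s['gripper_width'])
snap('wrist','w4.png'); snap('scene','s4.png')
E
```

```text
[ 0.61626356 -0.30523973  0.19892985] [ 1.79952353e+02  7.38516052e-03 -1.79972165e+02] [-0.40591075  0.02662247 -7.77626093] 0.011286981647357773
```

View pics/w4.png

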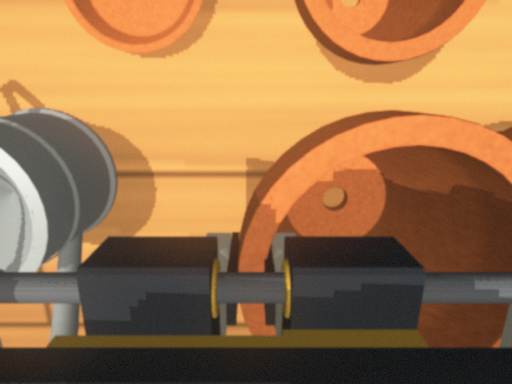

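View pics/s4.png

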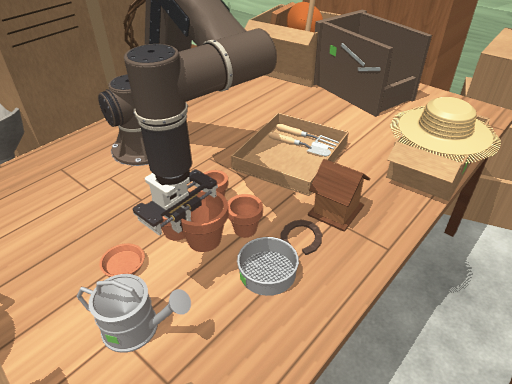

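The pot hangs level in the wrist view with its foot 90 mm up. I'll raise it above the small pot and carry it to the bay.

Request:
apply_moves:
  slide:
    - [0, 0, -0.3]
    - [0, 0, -0.3]
    - [0.05, 0.2, 0]
    - [0.08, 0.33, 0]
    - [0.08, 0.33, 0]
    - [0.08, 0.33, 0]
    - [0.08, 0.33, 0]
    - [0.08, 0.33, 0]
  turn:
    - [0, 0, 0]
    - [0, 0, 0]
    - [0, 0, 0]
    - [0, 0, 0]
    - [0, 0, 0]
    - [0, 0, 0]
    - [0, 0, 0]
    - [0, 0, 0]
  jaw: [1, 1, 1, 1, 1, 1, 1, 1]

```text
time_s: 6.25
tcp_pos: [0.57, -0.1194, 0.2571]
eef_rot: [180.0, -0.2, -180.0]
contact_force: [1.5, 0.1, -5.6]
gripper_width: 0.0116
```

Request:
apply_moves:
  slide:
    - [0.08, 0.33, 0]
    - [0.08, 0.33, 0]
    - [0.08, 0.33, 0]
    - [0.08, 0.33, 0]
    - [0.08, 0.33, 0]
    - [0.08, 0.33, 0]
    - [0.08, 0.33, 0]
    - [0.08, 0.33, 0]
  turn:
    - [0, 0, 0]
    - [0, 0, 0]
    - [0, 0, 0]
    - [0, 0, 0]
    - [0, 0, 0]
    - [0, 0, 0]
    - [0, 0, 0]
    - [0, 0, 0]
  jaw: [1, 1, 1, 1, 1, 1, 1, 1]

```text
time_s: 7.05
tcp_pos: [0.5057, 0.144, 0.2574]
eef_rot: [-179.9, -0.2, -180.0]
contact_force: [0.0, 0.4, -6.5]
gripper_width: 0.0115
```

Request:
apply_moves:
  slide:
    - [0.02, 0.13, 0]
    - [0, 0, 0.2]
    - [0, 0, 0]
    - [0, 0, 0]
  turn:
    - [0, 0, 0]
    - [0, 0, 0]
    - [0, 0, 0]
    - [0, 0, 0]
  jaw: [1, 1, 1, 1]

```text
time_s: 7.45
tcp_pos: [0.5046, 0.1554, 0.2381]
eef_rot: [-179.9, -0.1, -180.0]
contact_force: [0.9, 1.2, -5.5]
gripper_width: 0.0114
```

Request:
apply_moves:
  slide:
    - [0.035, 0.18, 0]
    - [0.035, 0.18, 0.2]
    - [0, 0, 0.3]
    - [0, 0, 0.3]
    - [0, 0, 0.15]
    - [0, 0, 0]
    - [0, 0, 0]
  turn:
    - [0, 0, 0]
    - [0, 0, 0]
    - [0, 0, 0]
    - [0, 0, 0]
    - [0, 0, 0]
    - [0, 0, 0]
    - [0, 0, 0]
  jaw: [1, 1, 1, 1, 1, 1, 1]

```text
time_s: 8.15
tcp_pos: [0.499, 0.1921, 0.145]
eef_rot: [-180.0, 0.0, -180.0]
contact_force: [0.3, 0.7, -5.4]
gripper_width: 0.0113
```

```bash
python3 - <<'E'
from h import *
s=r.get_state(); print(s['tcp_pos'],s['eef_rot'],s['contact_force'],s['gripper_width'])
snap('scene','s5.png')
E
```

```text
[0.49904674 0.1920958  0.14496927] [-1.79993593e+02  4.33712710e-02 -1.79976373e+02] [ 0.31254891  0.7058642  -5.3980995 ] 0.011319452918272148
```

View pics/s5.png

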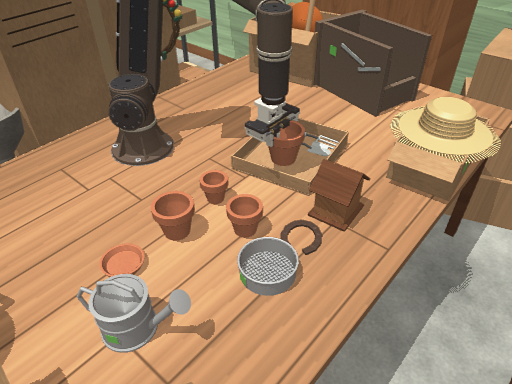

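The scene view shows the large pot at (287,145), upright over the free bay. I need about 30 mm more down, and will take the last part in small steps.

Request:
apply_moves:
  slide:
    - [0, 0, 0.12]
    - [0, 0, 0.08]
    - [0, 0, 0.03]
    - [0, 0, 0]
    - [0, 0, 0]
  turn:
    - [0, 0, 0]
    - [0, 0, 0]
    - [0, 0, 0]
    - [0, 0, 0]
    - [0, 0, 0]
  jaw: [1, 1, 1, 1, 1]

```text
time_s: 8.7
tcp_pos: [0.4984, 0.1923, 0.1211]
eef_rot: [-180.0, 0.0, -179.9]
contact_force: [-0.2, 0.4, -5.9]
gripper_width: 0.0111
```

Request:
apply_moves:
  slide:
    - [0, 0, 0.03]
    - [0, 0, 0.02]
    - [0, 0, 0.01]
    - [0, 0, 0]
  turn:
    - [0, 0, 0]
    - [0, 0, 0]
    - [0, 0, 0]
    - [0, 0, 0]
  jaw: [1, 1, 1, 1]

```text
time_s: 9.1
tcp_pos: [0.4984, 0.1922, 0.1153]
eef_rot: [180.0, 0.0, -180.0]
contact_force: [-0.3, -0.3, -3.2]
gripper_width: 0.0116
```

Request:
apply_moves:
  slide:
    - [0, 0, 0.01]
    - [0, 0, 0.01]
    - [0, 0, 0]
  turn:
    - [0, 0, 0]
    - [0, 0, 0]
    - [0, 0, 0]
  jaw: [1, 1, 1]

```text
time_s: 9.4
tcp_pos: [0.4987, 0.1921, 0.115]
eef_rot: [180.0, 0.1, -179.9]
contact_force: [-5.5, -3.7, 12.9]
gripper_width: 0.0115
```

Firm contact. I'll ease off 1 mm, then open.

Request:
apply_moves:
  slide:
    - [0, 0, -0.01]
    - [0, 0, 0]
    - [0, 0, 0]
    - [0, 0, 0]
    - [0, 0, 0]
  turn:
    - [0, 0, 0]
    - [0, 0, 0]
    - [0, 0, 0]
    - [0, 0, 0]
    - [0, 0, 0]
  jaw: [1, 0.5, 0.5, 0.5, 0.5]

```text
time_s: 9.9
tcp_pos: [0.4985, 0.1925, 0.1141]
eef_rot: [180.0, 0.0, -179.9]
contact_force: [0.7, -0.5, 0.4]
gripper_width: 0.0375
```

Request:
apply_moves:
  slide:
    - [0, 0, -0.3]
    - [0, 0, -0.4]
    - [0, 0, -0.4]
    - [0, 0, -0.4]
    - [0.2, 0, -0.4]
    - [0.3, 0, 0]
    - [0.2, 0, 0]
    - [0, 0, 0]
  turn:
    - [0, 0, 0]
    - [0, 0, 0]
    - [0, 0, 0]
    - [0, 0, 0]
    - [0, 0, 0]
    - [0, 0, 0]
    - [0, 0, 0]
    - [0, 0, 0]
  jaw: [0.5, 0.5, 0.5, 0.5, 0.5, 0.5, 0.5, 0.5]

```text
time_s: 10.7
tcp_pos: [0.4266, 0.1921, 0.3049]
eef_rot: [179.9, 0.1, -179.9]
contact_force: [1.3, 0.7, 0.2]
gripper_width: 0.0438
```

```bash
python3 - <<'E'
from h import *
s=r.get_state(); print(s['tcp_pos'],s['eef_rot'])
c=snap('wrist','w6.png'); t=snap('top','t6.png')
for n,c in (('w',c),('top',t)): print(n,rimfit(c,(.4985,.256),.130,.140))
print(rimfit(t,(.4587,-.216),.112,.124))
E
```

```text
[0.42659575 0.19210412 0.30494636] [ 1.79882766e+02  6.21609741e-02 -1.79893835e+02]
w (array([0.4959, 0.2558, 0.0632]), np.float64(0.1294), 2748, 12)
top (array([0.4989, 0.256 , 0.0636]), np.float64(0.1301), 302, 16)
(array([ 0.4591, -0.2161,  0.0559]), np.float64(0.1111), 327, 18)
```

View pics/w6.png

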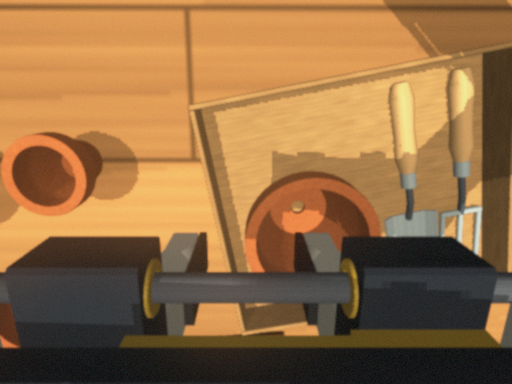

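View pics/t6.png

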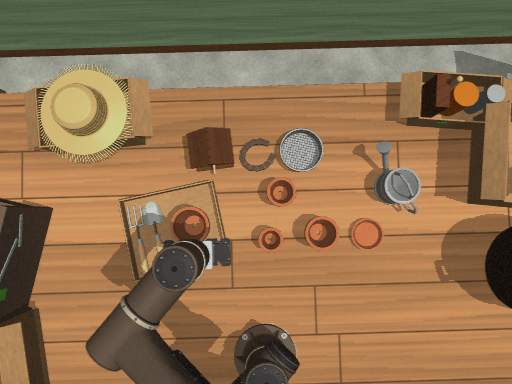

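The large pot stands in the bay: the top camera gives (0.499, 0.256), rim z 0.130, and the gripper geometry predicts the same spot. Tools and wall are clear. Next is the medium pot.

Request:
apply_moves:
  slide:
    - [-0.03, -0.4, 0]
    - [-0.03, -0.4, 0]
    - [-0.03, -0.4, 0]
    - [-0.03, -0.4, 0]
    - [-0.03, -0.4, 0]
    - [-0.03, -0.4, 0]
    - [-0.03, -0.4, 0]
    - [-0.03, -0.4, 0]
  turn:
    - [0, 0, 0]
    - [0, 0, 0]
    - [0, 0, 0]
    - [0, 0, 0]
    - [0, 0, 0]
    - [0, 0, 0]
    - [0, 0, 0]
    - [0, 0, 0]
  jaw: [0.5, 0.5, 0.5, 0.5, 0.5, 0.5, 0.5, 0.5]

```text
time_s: 11.6
tcp_pos: [0.453, -0.1299, 0.3038]
eef_rot: [-180.0, -0.0, -180.0]
contact_force: [1.0, 0.0, 0.9]
gripper_width: 0.0439
```

Request:
apply_moves:
  slide:
    - [-0.03, -0.4, 0.1]
    - [-0.03, -0.4, 0.2]
    - [0, -0.4, 0.3]
    - [0, -0.2, 0.3]
    - [0, -0.1, 0.3]
    - [0, 0, 0.2]
    - [0, 0, 0]
    - [0, 0, 0]
  turn:
    - [0, 0, 0]
    - [0, 0, 0]
    - [0, 0, 0]
    - [0, 0, 0]
    - [0, 0, 0]
    - [0, 0, 0]
    - [0, 0, 0]
    - [0, 0, 0]
  jaw: [0.5, 0.5, 0.5, 0.5, 0.5, 0.5, 0.5, 0.5]

```text
time_s: 12.4
tcp_pos: [0.459, -0.2783, 0.164]
eef_rot: [-180.0, -0.1, -180.0]
contact_force: [-0.0, -0.1, 0.3]
gripper_width: 0.0434
```

Now (0.459, -0.278, 0.164). The target is (0.4587, -0.2723, 0.102).

Request:
apply_moves:
  slide:
    - [0, 0.06, 0]
    - [0, 0, 0.2]
    - [0, 0, 0.25]
    - [0, 0, 0.15]
    - [0, 0, 0]
    - [0, 0, 0]
  turn:
    - [0, 0, 0]
    - [0, 0, 0]
    - [0, 0, 0]
    - [0, 0, 0]
    - [0, 0, 0]
    - [0, 0, 0]
  jaw: [0.5, 0.5, 0.5, 0.5, 0.5, 0.5]

```text
time_s: 13.0
tcp_pos: [0.4596, -0.2716, 0.1054]
eef_rot: [-180.0, 0.1, -179.9]
contact_force: [0.1, -0.4, 0.1]
gripper_width: 0.0438
```

```bash
python3 - <<'E'
from h import *
s=r.get_state(); print(s['tcp_pos'],s['eef_rot'],s['gripper_width'])
c=snap('wrist','w7.png'); print(rimfit(c,(.4587,-.216),.112,.124))
E
```

```text
[ 0.45956578 -0.27162801  0.10542889] [-1.79963004e+02  8.97522779e-02 -1.79896154e+02] 0.043815935274201114
(array([ 0.4559, -0.2184,  0.0549]), np.float64(0.1115), 13125, 14)
```

View pics/w7.png

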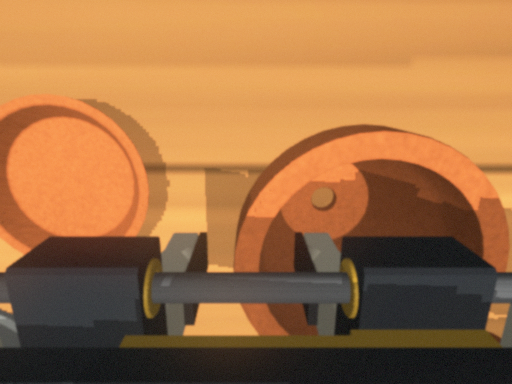

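The medium rim (left arc around column 255) is between the fingers. I'll go down 3 mm and close.

Request:
apply_moves:
  slide:
    - [0.01, 0, 0.03]
    - [0, 0, 0]
    - [0, 0, 0]
    - [0, 0, 0]
    - [0, 0, 0]
    - [0, 0, 0]
    - [0, 0, 0]
  turn:
    - [0, 0, 0]
    - [0, 0, 0]
    - [0, 0, 0]
    - [0, 0, 0]
    - [0, 0, 0]
    - [0, 0, 0]
    - [0, 0, 0]
  jaw: [0.5, 0.5, 1, 1, 1, 1, 1]

```text
time_s: 13.75
tcp_pos: [0.4579, -0.2721, 0.1012]
eef_rot: [-180.0, 0.0, -179.9]
contact_force: [0.6, -2.0, -1.2]
gripper_width: 0.0112
```

Request:
apply_moves:
  slide:
    - [0, 0, -0.1]
    - [0, 0, -0.3]
    - [0, 0, -0.4]
    - [0, 0, -0.4]
    - [0, 0.1, -0.4]
    - [-0.03, 0.3, -0.3]
    - [-0.03, 0.35, 0]
    - [-0.03, 0.35, 0]
  turn:
    - [0, 0, 0]
    - [0, 0, 0]
    - [0, 0, 0]
    - [0, 0, 0]
    - [0, 0, 0]
    - [0, 0, 0]
    - [0, 0, 0]
    - [0, 0, 0]
  jaw: [1, 1, 1, 1, 1, 1, 1, 1]

```text
time_s: 14.55
tcp_pos: [0.466, -0.1606, 0.2921]
eef_rot: [180.0, 0.1, 180.0]
contact_force: [-0.1, 0.3, -5.3]
gripper_width: 0.0111
```

Request:
apply_moves:
  slide:
    - [-0.03, 0.35, 0]
    - [-0.03, 0.35, 0]
    - [-0.03, 0.35, 0]
    - [-0.03, 0.35, 0]
    - [-0.03, 0.35, 0]
    - [-0.03, 0.35, 0]
    - [-0.03, 0.35, 0]
    - [-0.03, 0.35, 0]
  turn:
    - [0, 0, 0]
    - [0, 0, 0]
    - [0, 0, 0]
    - [0, 0, 0]
    - [0, 0, 0]
    - [0, 0, 0]
    - [0, 0, 0]
    - [0, 0, 0]
  jaw: [1, 1, 1, 1, 1, 1, 1, 1]

```text
time_s: 15.35
tcp_pos: [0.4892, 0.1194, 0.2909]
eef_rot: [-180.0, -0.1, -180.0]
contact_force: [0.5, -0.3, -5.3]
gripper_width: 0.011
```

Request:
apply_moves:
  slide:
    - [-0.03, 0.35, 0]
    - [0, 0.35, 0]
    - [0, 0.2, 0]
    - [0, 0, 0]
    - [0, 0, 0]
    - [0, 0, 0]
  turn:
    - [0, 0, 0]
    - [0, 0, 0]
    - [0, 0, 0]
    - [0, 0, 0]
    - [0, 0, 0]
    - [0, 0, 0]
  jaw: [1, 1, 1, 1, 1, 1]

```text
time_s: 15.95
tcp_pos: [0.4929, 0.2073, 0.2909]
eef_rot: [-180.0, -0.0, -180.0]
contact_force: [-0.6, 0.2, -5.3]
gripper_width: 0.0112
```

Correct to x 0.4985, y 0.2002, then check how the pot hangs relative to the large one.

Request:
apply_moves:
  slide:
    - [-0.055, -0.07, 0.2]
    - [0, 0, 0.2]
    - [0, 0, 0]
    - [0, 0, 0]
    - [0, 0, 0]
  turn:
    - [0, 0, 0]
    - [0, 0, 0]
    - [0, 0, 0]
    - [0, 0, 0]
    - [0, 0, 0]
  jaw: [1, 1, 1, 1, 1]

```text
time_s: 16.45
tcp_pos: [0.4994, 0.2012, 0.2525]
eef_rot: [180.0, 0.1, -180.0]
contact_force: [-0.7, 0.2, -5.0]
gripper_width: 0.0115
```

```bash
cat >> h.py <<'E'
def tilt(c,cen,z,D,tol=.012):
    P=world(c).reshape(-1,3); d=np.hypot(P[:,0]-cen[0],P[:,1]-cen[1])
    q=P[(np.abs(P[:,2]-z)<tol)&(np.abs(d-(D/2-.006))<.005)]
    A=np.c_[q[:,:2]-cen,np.ones(len(q))]; w=np.ones(len(q),bool)
    for _ in range(4):
        k=np.linalg.lstsq(A[w],q[w,2],rcond=None)[0]; w=np.abs(A@k-q[:,2])<.003
    return np.degrees(k[:2]).round(2),k[2].round(4),w.sum()
E
python3 - <<'E'
from h import *
s=r.get_state(); p=s['tcp_pos']; print(p,s['eef_rot'],s['gripper_width'])
for n in ['wrist','scene','top']:
    c=snap(n,n+'8.png')
    ce=(p[0],p[1]+.056); f=rimfit(c,ce,p[2]+.010,.124); print(n,'held',f, tilt(c,f[0][:2] if f else ce,p[2]+.01,.124))
    print(n,'large',rimfit(c,(.4985,.256),.130,.140))
E
```

```text
[0.49935348 0.20118622 0.25246092] [ 1.79950840e+02  9.55960364e-02 -1.79969565e+02] 0.011499614367614623
wrist held (array([0.4975, 0.2554, 0.055 ]), np.float64(0.2625), 15464, 15) (array([-0.14, -0.26]), np.float64(0.2624), np.int64(11341))
wrist large (array([0.4986, 0.2569, 0.065 ]), np.float64(0.1295), 3284, 9)
scene held (array([0.5066, 0.2552, 0.0549]), np.float64(0.2629), 218, 12) (array([4.66, 2.74]), np.float64(0.2581), np.int64(97))
scene large (array([0.5035, 0.2545, 0.0642]), np.float64(0.13), 253, 15)
top held (array([0.4827, 0.2582, 0.0748]), np.float64(0.2626), 54, 4) (array([0., 0.]), np.float64(0.0), np.int64(0))
top large (array([0.4539, 0.2745, 0.1117]), np.float64(0.1297), 57, 3)
```

View pics/scene8.png

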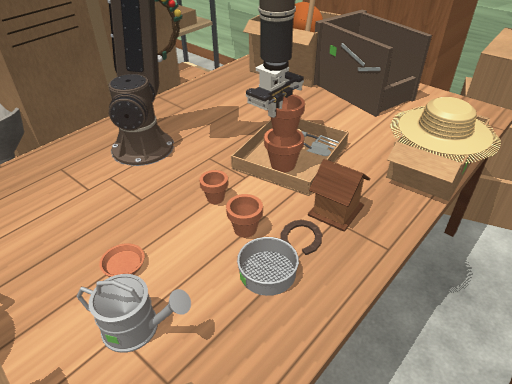

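View pics/wrist8.png

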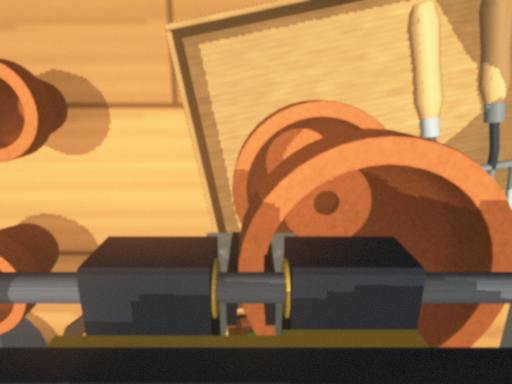

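The held pot is level (tilt below 0.3°) and sits directly over the large pot. I'll lower it in stages.

Request:
apply_moves:
  slide:
    - [0.01, -0.01, 0.2]
    - [0, 0, 0.3]
    - [0, 0, 0.2]
    - [0, 0, 0]
    - [0, 0, 0]
  turn:
    - [0, 0, 0]
    - [0, 0, 0]
    - [0, 0, 0]
    - [0, 0, 0]
    - [0, 0, 0]
  jaw: [1, 1, 1, 1, 1]

```text
time_s: 17.1
tcp_pos: [0.4982, 0.2005, 0.1819]
eef_rot: [-180.0, 0.0, -179.9]
contact_force: [-0.1, -0.0, -4.6]
gripper_width: 0.0111
```

Request:
apply_moves:
  slide:
    - [0, 0, 0.1]
    - [0, 0, 0.08]
    - [0, 0, 0.05]
    - [0, 0, 0]
    - [0, 0, 0]
  turn:
    - [0, 0, 0]
    - [0, 0, 0]
    - [0, 0, 0]
    - [0, 0, 0]
    - [0, 0, 0]
  jaw: [1, 1, 1, 1, 1]

```text
time_s: 17.6
tcp_pos: [0.4978, 0.2003, 0.1581]
eef_rot: [-180.0, 0.0, -179.9]
contact_force: [1.0, -0.3, -4.6]
gripper_width: 0.0113
```

Request:
apply_moves:
  slide:
    - [0, 0, 0.03]
    - [0, 0, 0.02]
    - [0, 0, 0.01]
    - [0, 0, 0]
    - [0, 0, 0]
  turn:
    - [0, 0, 0]
    - [0, 0, 0]
    - [0, 0, 0]
    - [0, 0, 0]
    - [0, 0, 0]
  jaw: [1, 1, 1, 1, 1]

```text
time_s: 18.1
tcp_pos: [0.4978, 0.2003, 0.1521]
eef_rot: [-180.0, 0.0, -180.0]
contact_force: [-0.0, 0.2, -4.7]
gripper_width: 0.0115
```

No side forces so far, and 3 mm to go.

Request:
apply_moves:
  slide:
    - [0, 0, 0.015]
    - [0, 0, 0.01]
    - [0, 0, 0]
    - [0, 0, 0]
  turn:
    - [0, 0, 0]
    - [0, 0, 0]
    - [0, 0, 0]
    - [0, 0, 0]
  jaw: [1, 1, 1, 1]

```text
time_s: 18.5
tcp_pos: [0.4978, 0.2003, 0.1496]
eef_rot: [180.0, 0.0, -180.0]
contact_force: [-0.4, 0.1, -4.9]
gripper_width: 0.0114
```

Request:
apply_moves:
  slide:
    - [0, 0, 0.01]
    - [0, 0, 0.005]
    - [0, 0, 0]
  turn:
    - [0, 0, 0]
    - [0, 0, 0]
    - [0, 0, 0]
  jaw: [1, 1, 1]

```text
time_s: 18.8
tcp_pos: [0.4979, 0.2002, 0.1491]
eef_rot: [180.0, 0.0, -179.9]
contact_force: [-4.0, -2.3, 4.9]
gripper_width: 0.0112
```

Seated at z 0.1491, against 0.1492 predicted. Release.

Request:
apply_moves:
  slide:
    - [0, 0, -0.004]
    - [0, 0, 0]
    - [0, 0, 0]
    - [0, 0, 0]
    - [0, 0, 0]
  turn:
    - [0, 0, 0]
    - [0, 0, 0]
    - [0, 0, 0]
    - [0, 0, 0]
    - [0, 0, 0]
  jaw: [1, 0.5, 0.5, 0.5, 0.5]

```text
time_s: 19.3
tcp_pos: [0.4979, 0.2004, 0.1485]
eef_rot: [180.0, 0.0, -179.9]
contact_force: [0.6, -0.3, -0.6]
gripper_width: 0.0377
```

Request:
apply_moves:
  slide:
    - [0, 0, -0.3]
    - [0, 0, -0.4]
    - [0, 0, -0.4]
    - [0, 0, -0.4]
    - [0.2, 0, -0.2]
    - [0.3, 0, 0]
    - [0.2, 0, 0]
    - [0, 0, 0]
  turn:
    - [0, 0, 0]
    - [0, 0, 0]
    - [0, 0, 0]
    - [0, 0, 0]
    - [0, 0, 0]
    - [0, 0, 0]
    - [0, 0, 0]
    - [0, 0, 0]
  jaw: [0.5, 0.5, 0.5, 0.5, 0.5, 0.5, 0.5, 0.5]

```text
time_s: 20.1
tcp_pos: [0.4261, 0.2, 0.3193]
eef_rot: [179.9, 0.1, -179.9]
contact_force: [0.4, 0.7, 0.1]
gripper_width: 0.044
```

```bash
python3 - <<'E'
from h import *
s=r.get_state(); print(s['tcp_pos'],s['eef_rot'])
for n in ['wrist','scene','top']:
    c=snap(n,n+'9.png')
    f=rimfit(c,(.4985,.256),.160,.124); print(n,'med',f,tilt(c,f[0][:2],.160,.124) if f else 0)
    print(n,'small',rimfit(c,(.612,-.0763),.1,.108))
E
```

```text
[0.42608507 0.20004211 0.31931882] [ 1.79893291e+02  5.74814695e-02 -1.79889722e+02]
wrist med (array([0.4959, 0.2559, 0.0556]), np.float64(0.1595), 2413, 12) (array([0.28, 0.17]), np.float64(0.1597), np.int64(1914))
wrist small (array([ 0.6121, -0.0598,  0.0576]), np.float64(0.0988), 268, 3)
scene med (array([0.5034, 0.254 , 0.0562]), np.float64(0.1596), 302, 18) (array([0.45, 0.01]), np.float64(0.1589), np.int64(153))
scene small (array([ 0.6176, -0.0784,  0.0482]), np.float64(0.1001), 390, 18)
top med (array([0.499 , 0.2561, 0.0558]), np.float64(0.1592), 300, 16) (array([-0.36,  0.12]), np.float64(0.1589), np.int64(162))
top small (array([ 0.6131, -0.0756,  0.0481]), np.float64(0.0998), 270, 18)
```

View pics/scene9.png

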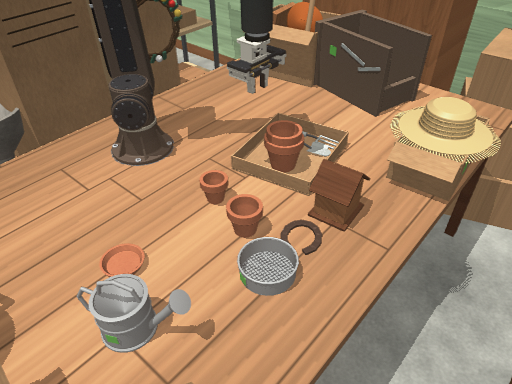

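The medium pot is seated: rim z 0.1595 (0.160 expected), tilt within 0.5°, no neighbours disturbed. Next is the small pot, TCP target (0.612, -0.124, 0.090).

Request:
apply_moves:
  slide:
    - [-0.2, -0.35, 0]
    - [-0.2, -0.35, 0]
    - [-0.2, -0.35, 0]
    - [-0.2, -0.35, 0]
    - [-0.2, -0.35, 0]
    - [-0.2, -0.35, 0]
    - [-0.2, -0.35, 0.1]
    - [-0.2, -0.35, 0.2]
  turn:
    - [0, 0, 0]
    - [0, 0, 0]
    - [0, 0, 0]
    - [0, 0, 0]
    - [0, 0, 0]
    - [0, 0, 0]
    - [0, 0, 0]
    - [0, 0, 0]
  jaw: [0.5, 0.5, 0.5, 0.5, 0.5, 0.5, 0.5, 0.5]

```text
time_s: 21.05
tcp_pos: [0.5901, -0.0819, 0.2889]
eef_rot: [-180.0, 0.1, -180.0]
contact_force: [0.9, 0.7, -0.3]
gripper_width: 0.0436
```

Request:
apply_moves:
  slide:
    - [-0.2, -0.35, 0.3]
    - [-0.05, -0.1, 0.3]
    - [0, 0, 0.4]
    - [0, 0, 0.2]
    - [0, 0, 0]
    - [0, 0, 0]
  turn:
    - [0, 0, 0]
    - [0, 0, 0]
    - [0, 0, 0]
    - [0, 0, 0]
    - [0, 0, 0]
    - [0, 0, 0]
  jaw: [0.5, 0.5, 0.5, 0.5, 0.5, 0.5]

```text
time_s: 21.65
tcp_pos: [0.6135, -0.1251, 0.1685]
eef_rot: [-180.0, -0.0, -180.0]
contact_force: [-0.0, 0.1, -0.3]
gripper_width: 0.0441
```

Request:
apply_moves:
  slide:
    - [0.01, 0.01, 0.3]
    - [0, 0, 0.3]
    - [0, 0, 0.15]
    - [0, 0, 0]
    - [0, 0, 0]
  turn:
    - [0, 0, 0]
    - [0, 0, 0]
    - [0, 0, 0]
    - [0, 0, 0]
    - [0, 0, 0]
  jaw: [0.5, 0.5, 0.5, 0.5, 0.5]

```text
time_s: 22.15
tcp_pos: [0.6133, -0.1235, 0.0954]
eef_rot: [-180.0, 0.1, -179.9]
contact_force: [0.5, -0.3, -0.3]
gripper_width: 0.044
```

```bash
python3 - <<'E'
from h import *
s=r.get_state(); print(s['tcp_pos'],s['eef_rot'])
c=snap('wrist','w10.png')
E
```

```text
[ 0.61327371 -0.12348053  0.09541794] [-1.79981520e+02  1.34984402e-01 -1.79917080e+02]
```

View pics/w10.png

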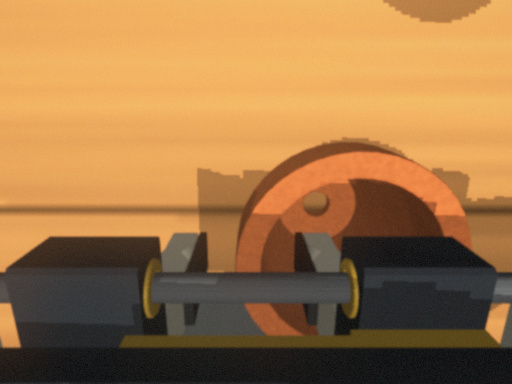

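The small rim (left arc at column ~255) is centred between the fingers.

Request:
apply_moves:
  slide:
    - [0.012, 0, 0.045]
    - [0, 0, 0]
    - [0, 0, 0]
    - [0, 0, 0]
    - [0, 0, 0]
    - [0, 0, 0]
    - [0, 0, 0]
  turn:
    - [0, 0, 0]
    - [0, 0, 0]
    - [0, 0, 0]
    - [0, 0, 0]
    - [0, 0, 0]
    - [0, 0, 0]
    - [0, 0, 0]
  jaw: [0.5, 0.5, 1, 1, 1, 1, 1]

```text
time_s: 22.9
tcp_pos: [0.6108, -0.1235, 0.0892]
eef_rot: [-180.0, 0.0, -180.0]
contact_force: [-1.6, 0.4, -1.9]
gripper_width: 0.0115
```

Request:
apply_moves:
  slide:
    - [0, 0, -0.1]
    - [0, 0, -0.3]
    - [0, 0, -0.4]
    - [0, 0, -0.4]
    - [0, 0.1, -0.4]
    - [0.1, 0.25, -0.4]
    - [0.12, 0.35, 0]
    - [0.12, 0.35, 0]
  turn:
    - [0, 0, 0]
    - [0, 0, 0]
    - [0, 0, 0]
    - [0, 0, 0]
    - [0, 0, 0]
    - [0, 0, 0]
    - [0, 0, 0]
    - [0, 0, 0]
  jaw: [1, 1, 1, 1, 1, 1, 1, 1]

```text
time_s: 23.7
tcp_pos: [0.5761, -0.0177, 0.2908]
eef_rot: [179.9, 0.1, 180.0]
contact_force: [0.9, 1.4, -4.8]
gripper_width: 0.0116
```

Request:
apply_moves:
  slide:
    - [0.12, 0.35, 0]
    - [0.12, 0.35, 0]
    - [0.12, 0.35, 0]
    - [0.12, 0.35, 0]
    - [0.12, 0.35, 0]
    - [0.12, 0.3, 0]
    - [0, 0, 0]
    - [0, 0, 0]
  turn:
    - [0, 0, 0]
    - [0, 0, 0]
    - [0, 0, 0]
    - [0, 0, 0]
    - [0, 0, 0]
    - [0, 0, 0]
    - [0, 0, 0]
    - [0, 0, 0]
  jaw: [1, 1, 1, 1, 1, 1, 1, 1]

```text
time_s: 24.5
tcp_pos: [0.5037, 0.1869, 0.2892]
eef_rot: [-180.0, -0.0, -179.8]
contact_force: [0.3, -0.7, -3.9]
gripper_width: 0.0116
```

Request:
apply_moves:
  slide:
    - [0.06, 0.215, 0]
    - [0, 0, 0]
    - [0, 0, 0]
    - [0, 0, 0]
  turn:
    - [0, 0, 0]
    - [0, 0, 0]
    - [0, 0, 0]
    - [0, 0, 0]
  jaw: [1, 1, 1, 1]

```text
time_s: 24.9
tcp_pos: [0.4986, 0.207, 0.2891]
eef_rot: [-180.0, -0.0, 180.0]
contact_force: [0.1, -1.6, -4.3]
gripper_width: 0.0116
```

```bash
python3 - <<'E'
from h import *
s=r.get_state(); p=s['tcp_pos']; print(p,s['eef_rot'],s['gripper_width'])
for n in ['wrist','scene']:
    c=snap(n,n+'11.png')
    ce=(p[0],p[1]+.048); f=rimfit(c,ce,p[2]+.0105,.108); print(n,'held',f, tilt(c,f[0][:2] if f else ce,p[2]+.01,.108))
    print(n,'med',rimfit(c,(.4985,.256),.160,.124))
E
```

```text
[0.49857598 0.20699439 0.28907045] [-1.79980768e+02 -1.77044866e-02  1.79995888e+02] 0.011560653178416503
wrist held (array([0.4968, 0.2535, 0.0479]), np.float64(0.2992), 12970, 14) (array([ 0.04, -0.17]), np.float64(0.2992), np.int64(9947))
wrist med (array([0.4982, 0.2566, 0.0569]), np.float64(0.1595), 2882, 9)
scene held (array([0.5058, 0.2527, 0.0469]), np.float64(0.2995), 195, 12) (array([2.21, 3.1 ]), np.float64(0.2959), np.int64(83))
scene med (array([0.504 , 0.2536, 0.0556]), np.float64(0.1595), 253, 17)
```

View pics/wrist11.png

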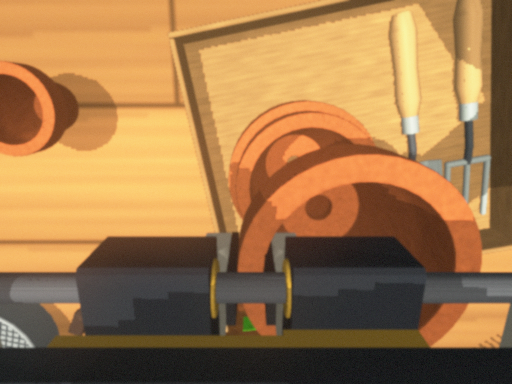

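The held pot sits in the gripper just as the medium one did (x offset -1.8 mm against -1.9 mm, level). I'll use the same tool x (0.4978) and y 0.2083.

Request:
apply_moves:
  slide:
    - [0.008, 0.013, 0.2]
    - [0, 0, 0.3]
    - [0, 0, 0.2]
    - [0, 0, 0]
    - [0, 0, 0]
    - [0, 0, 0]
  turn:
    - [0, 0, 0]
    - [0, 0, 0]
    - [0, 0, 0]
    - [0, 0, 0]
    - [0, 0, 0]
    - [0, 0, 0]
  jaw: [1, 1, 1, 1, 1, 1]

```text
time_s: 25.6
tcp_pos: [0.4986, 0.2095, 0.2207]
eef_rot: [179.9, 0.1, -180.0]
contact_force: [-0.1, 0.5, -3.5]
gripper_width: 0.0117
```

Request:
apply_moves:
  slide:
    - [0.008, -0.01, 0.1]
    - [0, 0, 0.12]
    - [0, 0, 0.08]
    - [0, 0, 0]
    - [0, 0, 0]
  turn:
    - [0, 0, 0]
    - [0, 0, 0]
    - [0, 0, 0]
    - [0, 0, 0]
    - [0, 0, 0]
  jaw: [1, 1, 1, 1, 1]

```text
time_s: 26.1
tcp_pos: [0.4968, 0.2081, 0.1888]
eef_rot: [-180.0, -0.0, -179.9]
contact_force: [0.4, 0.6, -4.0]
gripper_width: 0.012
```

Request:
apply_moves:
  slide:
    - [-0.006, 0, 0.03]
    - [0, 0, 0.03]
    - [0, 0, 0.01]
    - [0, 0, 0]
    - [0, 0, 0]
  turn:
    - [0, 0, 0]
    - [0, 0, 0]
    - [0, 0, 0]
    - [0, 0, 0]
    - [0, 0, 0]
  jaw: [1, 1, 1, 1, 1]

```text
time_s: 26.6
tcp_pos: [0.4975, 0.2082, 0.1822]
eef_rot: [180.0, 0.0, -180.0]
contact_force: [-0.2, -0.0, -3.4]
gripper_width: 0.0119
```

Request:
apply_moves:
  slide:
    - [0, 0, 0.015]
    - [0, 0, 0.01]
    - [0, 0, 0]
    - [0, 0, 0]
  turn:
    - [0, 0, 0]
    - [0, 0, 0]
    - [0, 0, 0]
    - [0, 0, 0]
  jaw: [1, 1, 1, 1]

```text
time_s: 27.0
tcp_pos: [0.4974, 0.2082, 0.1796]
eef_rot: [-180.0, -0.0, -180.0]
contact_force: [-0.2, -0.4, -4.2]
gripper_width: 0.0113
```

Request:
apply_moves:
  slide:
    - [0, 0, 0.01]
    - [0, 0, 0.005]
    - [0, 0, 0]
  turn:
    - [0, 0, 0]
    - [0, 0, 0]
    - [0, 0, 0]
  jaw: [1, 1, 1]

```text
time_s: 27.3
tcp_pos: [0.4976, 0.2082, 0.1791]
eef_rot: [180.0, 0.0, -179.9]
contact_force: [-2.6, -1.5, 4.5]
gripper_width: 0.0114
```

Seated at z 0.1791, against 0.1792 predicted. Release.

Request:
apply_moves:
  slide:
    - [0, 0, -0.004]
    - [0, 0, 0]
    - [0, 0, 0]
    - [0, 0, 0]
    - [0, 0, 0]
  turn:
    - [0, 0, 0]
    - [0, 0, 0]
    - [0, 0, 0]
    - [0, 0, 0]
    - [0, 0, 0]
  jaw: [1, 0.5, 0.5, 0.5, 0.5]

```text
time_s: 27.8
tcp_pos: [0.4975, 0.2083, 0.1785]
eef_rot: [180.0, 0.0, -180.0]
contact_force: [-0.4, -0.0, 1.0]
gripper_width: 0.0383
```

Request:
apply_moves:
  slide:
    - [0, 0, -0.3]
    - [0, 0, -0.4]
    - [0, 0, -0.4]
    - [0, 0, -0.3]
    - [0.2, 0, -0.2]
    - [0.3, 0, 0]
    - [0.2, 0, 0]
    - [0, 0, 0]
  turn:
    - [0, 0, 0]
    - [0, 0, 0]
    - [0, 0, 0]
    - [0, 0, 0]
    - [0, 0, 0]
    - [0, 0, 0]
    - [0, 0, 0]
    - [0, 0, 0]
  jaw: [0.5, 0.5, 0.5, 0.5, 0.5, 0.5, 0.5, 0.5]

```text
time_s: 28.6
tcp_pos: [0.4258, 0.208, 0.3393]
eef_rot: [179.9, 0.1, -179.9]
contact_force: [0.1, 1.1, -0.5]
gripper_width: 0.0439
```

```bash
python3 - <<'E'
from h import *
s=r.get_state(); print(s['tcp_pos'],s['eef_rot'])
for n in ['wrist','scene','top']:
    c=snap(n,n+'12.png')
    f=rimfit(c,(.498,.256),.190,.108); print(n,'small',f,tilt(c,f[0][:2],.190,.108) if f else 0)
    print(n,'tiny',rimfit(c,(.4388,-.033),.088,.092))
E
```

```text
[0.42580782 0.20799778 0.3393397 ] [ 1.79898349e+02  5.35383527e-02 -1.79885335e+02]
wrist small (array([0.4946, 0.2558, 0.0476]), np.float64(0.1894), 2090, 11) (array([0.36, 0.18]), np.float64(0.1897), np.int64(1659))
wrist tiny (array([ 0.4377, -0.0305,  0.0401]), np.float64(0.0871), 2415, 18)
scene small (array([0.5029, 0.2536, 0.0481]), np.float64(0.1899), 263, 18) (array([-1.11,  1.94]), np.float64(0.1892), np.int64(136))
scene tiny (array([ 0.4442, -0.0344,  0.04  ]), np.float64(0.0879), 261, 18)
top small (array([0.4982, 0.2557, 0.0478]), np.float64(0.1895), 282, 18) (array([-0.94,  0.33]), np.float64(0.1894), np.int64(156))
top tiny (array([ 0.4392, -0.0322,  0.0401]), np.float64(0.0876), 225, 18)
```

View pics/scene12.png

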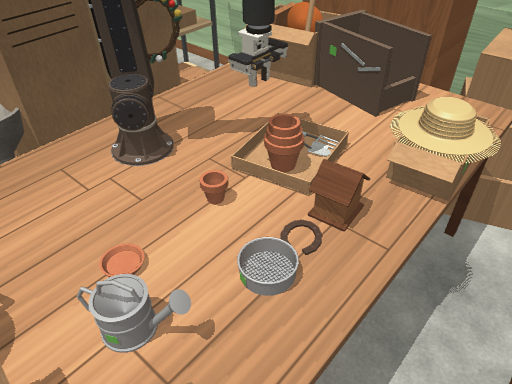

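The small pot is seated: rim z 0.1895 (0.190 expected) and level. Last is the tiny pot, TCP target (0.438, -0.073, 0.078).

Request:
apply_moves:
  slide:
    - [-0.02, -0.4, 0]
    - [-0.02, -0.4, 0]
    - [-0.02, -0.4, 0.1]
    - [-0.02, -0.4, 0.2]
    - [-0.02, -0.4, 0.3]
    - [-0.02, -0.4, 0.3]
    - [0, -0.3, 0.4]
    - [0, -0.1, 0.4]
  turn:
    - [0, 0, 0]
    - [0, 0, 0]
    - [0, 0, 0]
    - [0, 0, 0]
    - [0, 0, 0]
    - [0, 0, 0]
    - [0, 0, 0]
    - [0, 0, 0]
  jaw: [0.5, 0.5, 0.5, 0.5, 0.5, 0.5, 0.5, 0.5]

```text
time_s: 29.55
tcp_pos: [0.4399, -0.0744, 0.1671]
eef_rot: [-180.0, 0.0, 179.9]
contact_force: [1.2, 0.6, -0.3]
gripper_width: 0.0438
```

Request:
apply_moves:
  slide:
    - [0, 0, 0]
    - [0, 0, 0]
    - [0, 0, 0]
  turn:
    - [0, 0, 0]
    - [0, 0, 0]
    - [0, 0, 0]
  jaw: [0.5, 0.5, 0.5]

```text
time_s: 29.85
tcp_pos: [0.4414, -0.0713, 0.1703]
eef_rot: [-180.0, 0.1, -179.9]
contact_force: [0.1, 0.4, 0.7]
gripper_width: 0.0435
```

Request:
apply_moves:
  slide:
    - [0.035, -0.018, 0.3]
    - [0, 0, 0.3]
    - [0, 0, 0.25]
    - [0, 0, 0]
    - [0, 0, 0]
    - [0, 0, 0]
  turn:
    - [0, 0, 0]
    - [0, 0, 0]
    - [0, 0, 0]
    - [0, 0, 0]
    - [0, 0, 0]
    - [0, 0, 0]
  jaw: [0.5, 0.5, 0.5, 0.5, 0.5, 0.5]

```text
time_s: 30.45
tcp_pos: [0.4379, -0.0729, 0.0855]
eef_rot: [180.0, 0.2, -179.9]
contact_force: [0.1, 1.4, -0.2]
gripper_width: 0.0437
```

```bash
python3 - <<'E'
from h import *
s=r.get_state(); print(s['tcp_pos'],s['eef_rot'])
c=snap('wrist','w13.png')
E
```

```text
[ 0.43785745 -0.07290382  0.08552572] [ 179.96917057    0.19317768 -179.88971224]
```

View pics/w13.png

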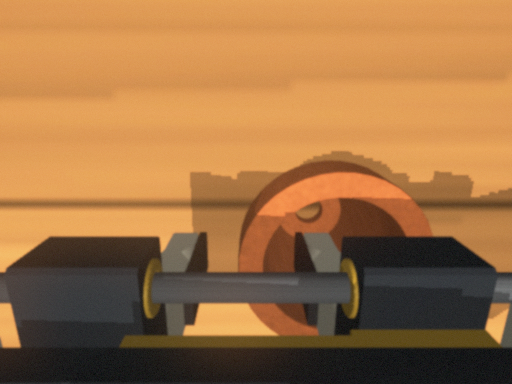

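The tiny rim is between the fingers. I'll go down 7 mm and close.

Request:
apply_moves:
  slide:
    - [0, 0, 0.065]
    - [0, 0, 0]
    - [0, 0, 0]
    - [0, 0, 0]
    - [0, 0, 0]
    - [0, 0, 0]
    - [0, 0, 0]
    - [0, 0, 0]
  turn:
    - [0, 0, 0]
    - [0, 0, 0]
    - [0, 0, 0]
    - [0, 0, 0]
    - [0, 0, 0]
    - [0, 0, 0]
    - [0, 0, 0]
    - [0, 0, 0]
  jaw: [0.5, 0.5, 0.5, 1, 1, 1, 1, 1]

```text
time_s: 31.3
tcp_pos: [0.4364, -0.0735, 0.0772]
eef_rot: [180.0, 0.0, -179.9]
contact_force: [1.3, 1.0, 2.2]
gripper_width: 0.012
```

Request:
apply_moves:
  slide:
    - [0, 0, -0.1]
    - [0, 0, -0.3]
    - [0, 0, -0.4]
    - [0, 0, -0.4]
    - [0, 0, -0.4]
    - [0, 0.1, -0.4]
    - [-0.05, 0.25, -0.25]
    - [-0.08, 0.35, 0]
  turn:
    - [0, 0, 0]
    - [0, 0, 0]
    - [0, 0, 0]
    - [0, 0, 0]
    - [0, 0, 0]
    - [0, 0, 0]
    - [0, 0, 0]
    - [0, 0, 0]
  jaw: [1, 1, 1, 1, 1, 1, 1, 1]

```text
time_s: 32.1
tcp_pos: [0.4501, -0.0035, 0.3069]
eef_rot: [179.9, 0.4, 179.9]
contact_force: [1.3, 0.5, -2.7]
gripper_width: 0.012
```

Request:
apply_moves:
  slide:
    - [-0.08, 0.35, 0]
    - [-0.08, 0.35, 0]
    - [-0.08, 0.35, 0]
    - [-0.08, 0.35, 0]
    - [-0.08, 0.35, 0]
    - [-0.06, 0.3, 0]
    - [0, 0, 0]
    - [0, 0, 0]
  turn:
    - [0, 0, 0]
    - [0, 0, 0]
    - [0, 0, 0]
    - [0, 0, 0]
    - [0, 0, 0]
    - [0, 0, 0]
    - [0, 0, 0]
    - [0, 0, 0]
  jaw: [1, 1, 1, 1, 1, 1, 1, 1]

```text
time_s: 32.9
tcp_pos: [0.4944, 0.2017, 0.3018]
eef_rot: [-179.9, -0.1, -179.9]
contact_force: [0.4, -0.9, -3.0]
gripper_width: 0.0116
```

Request:
apply_moves:
  slide:
    - [-0.015, 0.145, 0]
    - [0, 0, 0]
    - [0, 0, 0]
    - [0, 0, 0]
  turn:
    - [0, 0, 0]
    - [0, 0, 0]
    - [0, 0, 0]
    - [0, 0, 0]
  jaw: [1, 1, 1, 1]

```text
time_s: 33.3
tcp_pos: [0.4963, 0.2155, 0.3022]
eef_rot: [180.0, 0.0, -180.0]
contact_force: [-0.9, 0.4, -0.8]
gripper_width: 0.0121
```

```bash
python3 - <<'E'
from h import *
s=r.get_state(); p=s['tcp_pos']; print(p,s['eef_rot'],s['gripper_width'])
for n in ['wrist','scene']:
    c=snap(n,n+'14.png')
    ce=(p[0],p[1]+.040); f=rimfit(c,ce,p[2]+.0105,.092); print(n,'held',f, tilt(c,f[0][:2] if f else ce,p[2]+.01,.092))
    print(n,'small',rimfit(c,(.498,.256),.190,.108))
E
```

```text
[0.49631229 0.21546904 0.30224675] [ 1.79997051e+02  2.74960175e-03 -1.79979101e+02] 0.012059979041048205
wrist held (array([0.4953, 0.2544, 0.041 ]), np.float64(0.3124), 9542, 14) (array([0.02, 0.17]), np.float64(0.3126), np.int64(7153))
wrist small (array([0.4971, 0.2564, 0.0489]), np.float64(0.1895), 2898, 10)
scene held (array([0.5028, 0.2536, 0.039 ]), np.float64(0.3126), 165, 12) (array([4.8 , 2.83]), np.float64(0.3082), np.int64(66))
scene small (array([0.5031, 0.2526, 0.0479]), np.float64(0.1898), 243, 18)
```

View pics/scene14.png

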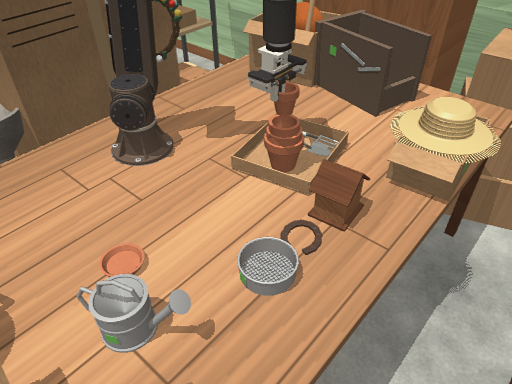

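The tiny pot is level in the grip, with an x offset about 0.8 mm different from before, so tool x is about 0.4965 and y 0.2163. Lowering.

Request:
apply_moves:
  slide:
    - [0, 0.006, 0.2]
    - [0, 0, 0.3]
    - [0, 0, 0.1]
    - [0, 0, 0]
    - [0, 0, 0]
    - [0, 0, 0]
  turn:
    - [0, 0, 0]
    - [0, 0, 0]
    - [0, 0, 0]
    - [0, 0, 0]
    - [0, 0, 0]
    - [0, 0, 0]
  jaw: [1, 1, 1, 1, 1, 1]

```text
time_s: 34.0
tcp_pos: [0.4972, 0.217, 0.2435]
eef_rot: [179.9, 0.1, -179.9]
contact_force: [-0.3, 0.7, -2.9]
gripper_width: 0.0119
```

Request:
apply_moves:
  slide:
    - [0.004, -0.006, 0.1]
    - [0, 0, 0.1]
    - [0, 0, 0.06]
    - [0, 0, 0]
    - [0, 0, 0]
  turn:
    - [0, 0, 0]
    - [0, 0, 0]
    - [0, 0, 0]
    - [0, 0, 0]
    - [0, 0, 0]
  jaw: [1, 1, 1, 1, 1]

```text
time_s: 34.5
tcp_pos: [0.496, 0.2159, 0.2159]
eef_rot: [-180.0, -0.0, -179.9]
contact_force: [-0.5, 0.5, -2.3]
gripper_width: 0.0116
```

Request:
apply_moves:
  slide:
    - [-0.005, 0.003, 0.03]
    - [0, 0, 0.02]
    - [0, 0, 0.01]
    - [0, 0, 0]
    - [0, 0, 0]
  turn:
    - [0, 0, 0]
    - [0, 0, 0]
    - [0, 0, 0]
    - [0, 0, 0]
    - [0, 0, 0]
  jaw: [1, 1, 1, 1, 1]

```text
time_s: 35.0
tcp_pos: [0.4966, 0.2163, 0.2101]
eef_rot: [180.0, 0.0, -180.0]
contact_force: [-0.3, 0.2, -1.9]
gripper_width: 0.0118
```

Request:
apply_moves:
  slide:
    - [0, 0, 0.015]
    - [0, 0, 0.01]
    - [0, 0, 0]
    - [0, 0, 0]
  turn:
    - [0, 0, 0]
    - [0, 0, 0]
    - [0, 0, 0]
    - [0, 0, 0]
  jaw: [1, 1, 1, 1]

```text
time_s: 35.4
tcp_pos: [0.4965, 0.2163, 0.2075]
eef_rot: [-180.0, -0.0, -180.0]
contact_force: [-0.5, -0.5, -1.9]
gripper_width: 0.0121
```

Request:
apply_moves:
  slide:
    - [0, 0, 0.01]
    - [0, 0, 0.005]
    - [0, 0, 0]
  turn:
    - [0, 0, 0]
    - [0, 0, 0]
    - [0, 0, 0]
  jaw: [1, 1, 1]

```text
time_s: 35.7
tcp_pos: [0.4967, 0.2163, 0.2072]
eef_rot: [180.0, 0.1, -179.9]
contact_force: [-3.8, -1.3, 6.8]
gripper_width: 0.0122
```

Seated at z 0.2072, exactly as predicted. Release and withdraw.

Request:
apply_moves:
  slide:
    - [0, 0, -0.005]
    - [0, 0, 0]
    - [0, 0, 0]
    - [0, 0, 0]
    - [0, 0, 0]
  turn:
    - [0, 0, 0]
    - [0, 0, 0]
    - [0, 0, 0]
    - [0, 0, 0]
    - [0, 0, 0]
  jaw: [1, 0.5, 0.5, 0.5, 0.5]

```text
time_s: 36.2
tcp_pos: [0.4966, 0.2163, 0.2064]
eef_rot: [-180.0, -0.0, -180.0]
contact_force: [0.0, -0.4, -0.0]
gripper_width: 0.0385
```

Request:
apply_moves:
  slide:
    - [0, 0, -0.2]
    - [0, 0, -0.4]
    - [0, 0, -0.4]
    - [0, 0, -0.3]
    - [0.2, -0.3, -0.2]
    - [0.2, -0.4, 0]
    - [0.2, -0.4, 0]
    - [0, -0.4, 0]
  turn:
    - [0, 0, 0]
    - [0, 0, 0]
    - [0, 0, 0]
    - [0, 0, 0]
    - [0, 0, 0]
    - [0, 0, 0]
    - [0, 0, 0]
    - [0, 0, 0]
  jaw: [0.5, 0.5, 0.5, 0.5, 0.5, 0.5, 0.5, 0.5]

```text
time_s: 37.0
tcp_pos: [0.4348, 0.0649, 0.3573]
eef_rot: [179.9, 0.1, -179.9]
contact_force: [2.1, -0.2, 0.3]
gripper_width: 0.0442
```

Request:
apply_moves:
  slide:
    - [0, -0.4, 0]
    - [0, -0.4, 0]
    - [0, -0.2, 0]
    - [0, 0, 0]
    - [0, 0, 0]
    - [0, 0, 0]
  turn:
    - [0, 0, 0]
    - [0, 0, 0]
    - [0, 0, 0]
    - [0, 0, 0]
    - [0, 0, 0]
    - [0, 0, 0]
  jaw: [0.5, 0.5, 0.5, 0.5, 0.5, 0.5]

```text
time_s: 37.6
tcp_pos: [0.4368, -0.0333, 0.3565]
eef_rot: [180.0, -0.0, -179.9]
contact_force: [0.3, 0.3, 0.2]
gripper_width: 0.0436
```

```bash
python3 - <<'E'
from h import *
s=r.get_state(); print(s['time_s'],s['tcp_pos'],s['eef_rot'])
for n in ['scene','top']:
    c=snap(n,n+'15.png')
    for k,z,D in (('tiny',.218,.092),('small',.190,.108),('med',.160,.124),('large',.130,.140)):
        f=rimfit(c,(.498,.256),z,D); print(n,k,f,tilt(c,f[0][:2],z,D) if f else 0)
    p=dict(np.load(f'pics/{n}0.npz'))
E
```

```text
37.6 [ 0.43678698 -0.03326628  0.35647867] [ 1.79992145e+02 -4.04285586e-03 -1.79936544e+02]
scene tiny (array([0.5017, 0.2531, 0.0403]), np.float64(0.2177), 225, 18) (array([-1.53,  1.57]), np.float64(0.2163), np.int64(109))
scene small (array([0.5052, 0.25  , 0.0444]), np.float64(0.1908), 225, 18) (array([-2.21,  5.28]), np.float64(0.191), np.int64(80))
scene med (array([0.5012, 0.2569, 0.058 ]), np.float64(0.1605), 203, 13) (array([-0.12,  0.56]), np.float64(0.1611), np.int64(95))
scene large (array([0.5017, 0.2568, 0.0663]), np.float64(0.1303), 226, 12) (array([ 0.66, -0.31]), np.float64(0.1305), np.int64(107))
top tiny (array([0.4962, 0.2559, 0.0401]), np.float64(0.2176), 285, 18) (array([-0.26, -0.08]), np.float64(0.2176), np.int64(167))
top small (array([0.498 , 0.255 , 0.0488]), np.float64(0.1898), 218, 18) (array([-0.57,  1.31]), np.float64(0.1902), np.int64(103))
top med (array([0.4978, 0.2582, 0.0588]), np.float64(0.1599), 187, 18) (array([0.24, 0.19]), np.float64(0.1602), np.int64(111))
top large (array([0.4983, 0.2579, 0.0667]), np.float64(0.1302), 197, 18) (array([-0.14,  0.21]), np.float64(0.1303), np.int64(111))
```

View pics/scene15.png

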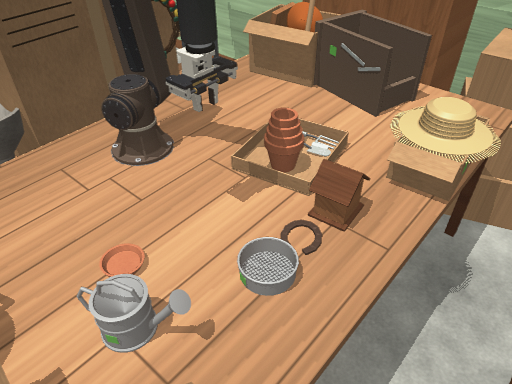

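View pics/top15.png

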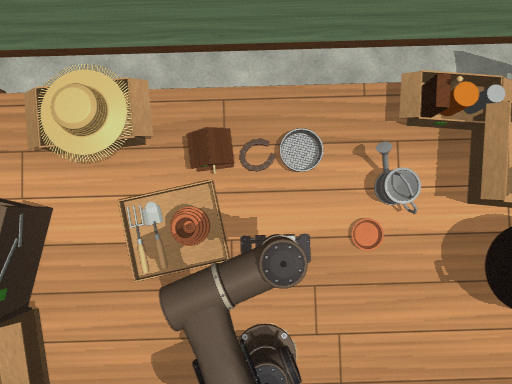

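The scene view shows the four pots as a nested stack at (285,140). The top view shows concentric rims at (190,225), with the tools, saucer (367,234) and everything else where they were. Handing in.

```bash
python3 -c "
from plant import r
print(r.close_job())"
```

```text
the job is handed in; nothing more can be done
None
```

All four pots are packed and the job is handed in at 37.7 s of the 72 s allowed. The largest stands upright in the free part of the tray, with medium, small and tiny nested in it in that order.

**How it went:** I pinched each pot by its rim, lowered it slowly, and let go only after the force reading showed it resting. The nested pots seated within 0.1 mm of the predicted heights. The highest force I read was about 18 N, when the large pot touched the tray floor.

**Last checks:**
- **Rim heights:** the top camera read 0.130, 0.160, 0.190 and 0.218 m, which is what a full nest should give.
- **Level and centring:** the top camera put the tiny, medium and large rims within 0.3° of level, and all four centres within about 3 mm of each other. The tiny pot's centre sits about 2 mm off the others in x, which the fit's play allows.
- **Surroundings:** by eye, the trowel, fork, saucer and everything else look unmoved in the last pictures.

**What disagreed:**
- **Scene camera offset:** it read positions about 4–5 mm further in x than the other cameras throughout, so I did not use it for placing.
- **Small pot's tilt:** in the full stack the scene camera fitted it at about 5° and the top camera at 1.3°. I put this down to few visible rim points. Before the tiny pot went in, the wrist camera read it as level within 0.4°, the top camera about 1° and the scene camera about 2°.

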